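Run the sole press from its switch boxes

ROBOT

A 6-joint arm with a two-finger parallel gripper is mounted at the origin on the work surface. World frame = base frame: x ahead of the robot, y to its left, z up, the work surface at z = 0. Lengths are in m, angles in rad, forces in N, time in s.
With the tool pointing down it reaches from about 0.375 to 0.975 m from the base axis. Payload 3.8 kg.
Tool frame: the origin (TCP) lies on the centre line of the jaws, within the pads' length; the fingertips stand 22 mm ahead of it and the grasp point (between the pads) lies 3 mm ahead of it; x points along the fingers, y is the direction in which the jaws open and shut, and the axes are right-handed (so a half turn about x gives the same grasp; the last joint's range is limited). The gripper opens to 85 mm and grips with 20 to 120 N. Pads are 22 mm wide; open, the fingers measure 114 mm over their backs; the gripper's body (76 mm by 85 mm) begins 54 mm behind the grasp point. The pads swing forward as they close: fully open they stand 13 mm farther back than shut.
Start: joints at [-1.332, 0.264, 1.604, -0, 1.274, -0.037], TCP at [0.184, -0.649, 0.253] pointing down, gripper open.
Joint ranges: [-2.63, 2.63], [-0.94, 2.18], [0.31, 2.57], [-1.31, 4.45], [0, 2.66], [-2.55, 2.55]. Speed limits (rad/s): [2.57, 2.57, 3.14, 3.14, 3.14, 3.14].

INTERFACE

Orientations are given as a rotation vector (axis times angle).
In Python, from workcell import monitor, eyes, finish_job gives the robot as it stands. The module is installed in compiled form; this text tells all that it offers.
- The arm moves only by the tool play_rows, never from a script. Its argument "deltas" is a list of rows, each an object of numbers: "wx", "wy", "wz": the turn, a rotation vector about the world's x, y, z in degrees; "x", "y", "z": the shift along the world's x, y, z in mm; "fingers": the closure, from -1 (fully open) to 1 (shut), so that 0 is half open. A call has 1 to 20 rows; each row is the pose to reach, as a shift and turn from the pose commanded when the call began; what a row does not reach only later rows make up. A row lasts 1/8 s, in which the tool goes at most 62.5 mm and 10.7 degrees, less where a joint would pass 70% of its speed; a pose out of reach is approached as far as the arm can. A call with a gripper value outside its range is refused whole. The fingers move at their own pace and stop on an object; "grip_force" is the grip in N (left out, the last holds). Time passes only in rows, so rows that repeat a pose let the fingers close. It gives the time, the measured TCP pose, the force and the opening at its end, in the units of the state.
- monitor.read_state(): the state, without advancing time (a new reading comes with each control period).
- eyes.read_camera(name): name is "side" or "top" or "wrist"; returns a dict with "frame" (480x640x3 uint8, red, green, blue), "depth" (480x640 float32, m along the optical axis (not along the pixel's ray), 0 where there is no reading), "K" (3x3 intrinsics, pixels), "k1" (the pictures are not rectified: a ray, as slopes to the right and down, at radius r is drawn at 1 + k1 r^2 times it, then the intrinsics apply), "view" (4x4, takes a point from world to camera coordinates); the wrist camera has in their place "tool_from_camera" (4x4, takes a point from camera to tool coordinates, whose origin is the TCP and whose axes are the tool frame's). Camera axes: x right, y down, z forward; pixel columns grow to the right and rows downward; lengths in m; the calibration is good to about 2 mm. A picture is of the moment at which its call begins: read the wrist's pose just before it.
- finish_job(): hands the job in, once; it reports no verdict.
The state is a dict: "time": time; "q": joint angles; "joint_vel": joint speeds; "joint_torque": joint torques, N m; "tool_pos": TCP position; "tcp_rot": TCP orientation; "wrist_force": force on the tool from outside, world axes, zero at the start; "torque": the same for the moment, N m; "width": opening from 0.0 (shut) to 1.0 (fully open).
Only numpy, scipy, OpenCV 4.12 (cv2) and the standard library are available. Lean on these libraries where they do the work, as an engineer would, in place of code of your own. Each camera call takes 0.05 s, during which the arm holds its last target.

TASK

Run the sole press from the four grey switch boxes on the bench, in this order: push down the raised end of the rocker switch until it is fully over, push the square key fully down, then press the large mushroom-headed button fully down and keep it down, because the press runs only while it is held: the program finishes while still holding it down with the fingertips. Leave the small round button alone, pick nothing up, and do not move the things lying about on the bench.

Things in the scene. Friction and masses are not known exactly. Their poses are not given: they have to be found in the camera images.
- rocker_box: The grey switch box 76 x 76 mm, 50 mm high, fixed to the bench; origin at the centre of its underside, z up, may face any way; carries the rocker switch. The rocker's pivot is 60 mm above the bench at the box's centre, along the box's y; its raised end is towards the box's +x.
- rocker (a joint): Rocker switch (rad): 0 is off, with the half towards the box's +x standing up; 0.40 is fully over (its stop), where that half lies level, its top 64 mm above the bench. It stays where it is left; about 2.5 N at the press point moves it. It may start up to 0.06 over.
- rocker_press (a point): Point on the top of the rocker's raised half, 24 mm out from the pivot, moving with the rocker: about 73 mm above the bench when off, 64 mm when fully over. The rocker is black, a shallow V of two halves each 34 mm long, 30 mm wide and 8 mm thick.
- key_box: The grey switch box 76 x 76 mm, 50 mm high, fixed to the bench; origin at the centre of its underside, z up; carries the square key at its centre.
- key (a joint): Square push key (m): 0 is up, 0.008 fully down (its stop). About 3 N moves it and it stays where it is left. It may start up to 0.0015 down.
- key_top (a point): Centre of the top of the black square key, 32 x 32 mm: 64 mm above the bench when up, 56 mm when fully down (6 mm proud of its box).
- start_box: The grey switch box 76 x 76 mm, 50 mm high, fixed to the bench; origin at the centre of its underside, z up; carries the large mushroom-headed button at its centre.
- start (a joint): Mushroom button (m): 0 is up, 0.008 fully down (its stop). It springs back when let go; starts to move at 1.4 N, fully down takes 7 N.
- start_top (a point): Centre of the top of the black mushroom head, 42 mm across and slightly domed, flat over its middle 28 mm: 78 mm above the bench when up, 70 mm when fully down.
- small_box: The grey switch box 76 x 76 mm, 50 mm high, fixed to the bench; origin at the centre of its underside, z up; carries the small round button, not to be pressed.
- small (a joint): Small round button (m): 0 is up, 0.006 down; springs back; starts to move at 1.4 N.
- small_top (a point): Centre of the top of the small black round button, 20 mm across, 64 mm above the bench.
- bottle: Loose white plastic bottle, 28 mm across, 85 mm tall, standing among the boxes; origin at the centre of its underside.
- punch: Loose steel hole punch, 26 mm across, 80 mm tall, standing on end among the boxes; origin at the centre of its underside.
- heel: Loose cork heel block 55 x 28 x 30 mm lying among the boxes, long side along its x; origin at the centre of its underside.
- slipper: Loose dark slipper, about 250 x 84 mm, 65 mm high at its strap, lying beyond the boxes; origin under its centre, x towards the toe.
- tub: Loose white open tub 100 x 120 x 50 mm beyond the boxes; origin at the centre of its underside.
- brush: Loose hand brush lying nearer the robot than the boxes, along its x.
- spatula: Loose spatula lying nearer the robot than the boxes, along its x.

How it is judged:
By the outcome, as a careful person would: the job done as asked, in the order asked, and still so for the second after the job is handed in, while the arm keeps its last pose, push and grip.
It also fails if it takes over 48 s, if anything falls off the work surface, if the arm or the gripper's body presses on something with over 40 N, if the wrist force passes 120 N, or if a joint passes its speed limit or range.

## Working session

There is one attempt and no reset: what is moved stays moved. The work goes in short steps, Python scripts to look and compute and a tool call to move; the robot and the scene stay as the last step left them, time stands still between calls to the robot, and variables do not carry over. Pictures are saved under pics/ and viewed, and the job is handed in when it is done.

Besides the shell and the picture viewer there is one more tool, called after "Request:" as a command line: name --argument value ..., lists and objects as JSON in quotes. play_rows: Moves the arm, as the interface text tells. Its arguments: {"type":"object","properties":{"deltas":{"type":"array"},"grip_force":{"type":"number"}},"required":["deltas"]}

```bash
mkdir -p pics
python3 - <<'E'
from workcell import monitor, eyes
import cv2, numpy as np, pickle
s=monitor.read_state();print({k:np.round(v,3) for k,v in s.items()})
for n in("top","side"):
    c=eyes.read_camera(n);pickle.dump(c,open(f"{n}.pkl","wb"))
    cv2.imwrite(f"pics/{n}0.png",c["frame"][:,:,::-1]);print(n,c["K"],c["k1"],c["view"].round(3))
E
```

```text
{'time': np.float64(0.0), 'q': array([-1.332,  0.265,  1.605, -0.   ,  1.274, -0.037]), 'joint_vel': array([-0.002, -0.   ,  0.   , -0.002, -0.   ,  0.   ]), 'joint_torque': array([ 0.0000e+00, -5.1511e+01, -3.6731e+01,  0.0000e+00,  1.3000e-02,
       -0.0000e+00]), 'tool_pos': array([ 0.184, -0.649,  0.252]), 'tcp_rot': array([ 2.074,  0.29 , -2.075]), 'wrist_force': array([1.024, 0.169, 0.45 ]), 'torque': array([ 0.022, -0.012, -0.001]), 'width': np.float64(1.003)}
top [[616.08772902   0.         314.13844585]
 [  0.         616.08772902 251.60473955]
 [  0.           0.           1.        ]] -0.17430675627748277 [[ 0.006 -1.     0.015 -0.002]
 [-0.997 -0.007 -0.075  0.573]
 [ 0.075 -0.014 -0.997  1.257]
 [ 0.     0.     0.     1.   ]]
side [[582.85493981   0.         326.32739248]
 [  0.         582.85493981 237.76840096]
 [  0.           0.           1.        ]] -0.15457996149477166 [[-0.858 -0.513 -0.017  0.489]
 [-0.297  0.522 -0.8    0.245]
 [ 0.419 -0.681 -0.6    0.802]
 [ 0.     0.     0.     1.   ]]
```

View pics/top0.png

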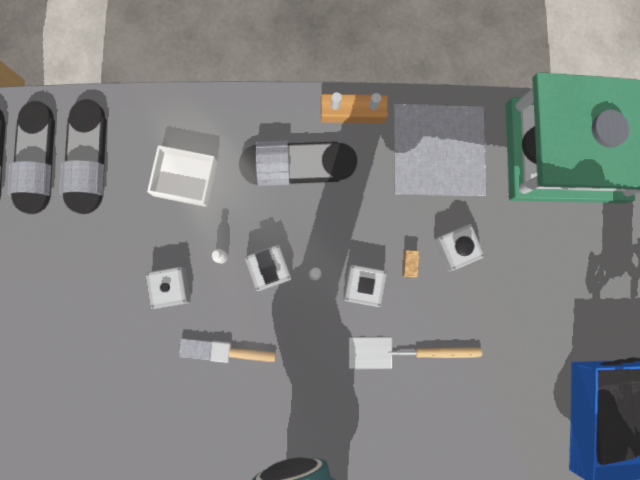

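View pics/side0.png

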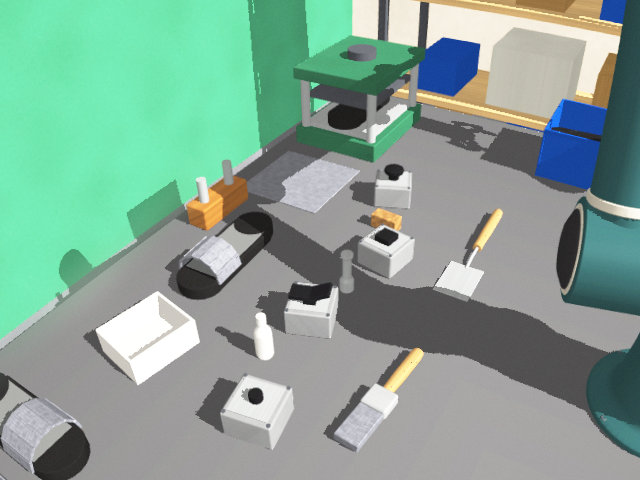

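The top view shows small button (165,288), bottle (220,256), rocker (268,268), punch (315,273), key (366,286), heel (411,263) and mushroom (464,246). I'll zoom in and measure next.

```bash
cat > h.py <<'E'
import numpy as np,cv2,pickle
def rays(c,uv):
    d=np.array([c["k1"],0,0,0,0.])
    # model: xd = x(1+k1 r^2) -> OpenCV
    p=cv2.undistortPointsIter(np.array(uv,float).reshape(-1,1,2),c["K"],d,None,None,(3,100,1e-12)).reshape(-1,2)
    return np.c_[p,np.ones(len(p))]
def plane(c,uv,z):
    r=rays(c,uv);V=c["view"];R=V[:3,:3];o=-R.T@V[:3,3];w=r@R
    return o+w*((z-o[2])/w[:,2])[:,None]
def cloud(c):
    v,u=np.mgrid[:480,:640];r=rays(c,np.c_[u.ravel(),v.ravel()])*c["depth"].reshape(-1,1)
    V=c["view"];return ((r-V[:3,3])@V[:3,:3]).reshape(480,640,3)
def load(n):return pickle.load(open(n+".pkl","rb"))
E
python3 - <<'E'
from h import *
t=load("top");s=load("side")
a=cv2.resize(t["frame"][215:315,130:310],None,fx=4,fy=4,interpolation=cv2.INTER_CUBIC)
b=cv2.resize(s["frame"][240:350,260:380],None,fx=5,fy=5,interpolation=cv2.INTER_CUBIC)
cv2.imwrite("pics/tz.png",a[:,:,::-1]);cv2.imwrite("pics/sz.png",b[:,:,::-1])
hsv=cv2.cvtColor(t["frame"],cv2.COLOR_RGB2HSV)
dark=(hsv[...,2]<45).astype(np.uint8)
P=cloud(t)
for n,(u,v),z in[("rock",(268,268),.066),("key",(366,286),.064),("mush",(464,246),.076),("small",(165,288),.064)]:
    m=np.zeros_like(dark);m[v-26:v+26,u-26:u+26]=dark[v-26:v+26,u-26:u+26]
    k,l,st,ce=cv2.connectedComponentsWithStats(m)
    i=1+np.argmax(st[1:,4]);pts=np.argwhere(l==i)[:,::-1].astype(np.float32)
    rc=cv2.minAreaRect(pts);bx=plane(t,cv2.boxPoints(rc),z)
    print(n,st[i],ce[i].round(1),plane(t,[ce[i]],z).round(4),rc,"\n",bx.round(4))
    print(" depth med",np.median(P[l==i],0).round(4))
for n,(u,v),z in[("rock",(268,268),.05),("key",(366,286),.05),("mush",(462,247),.05)]:
    g=((hsv[...,1]<40)&(hsv[...,2]>150)).astype(np.uint8)|dark
    m=np.zeros_like(g);m[v-30:v+30,u-30:u+30]=g[v-30:v+30,u-30:u+30]
    m=m&((P[...,2]>.042)&(P[...,2]<.1))
    k,l,st,ce=cv2.connectedComponentsWithStats(m);i=1+np.argmax(st[1:,4])
    rc=cv2.minAreaRect(np.argwhere(l==i)[:,::-1].astype(np.float32));bx=plane(t,cv2.boxPoints(rc),z)
    e=bx[1]-bx[0];print(n,bx.mean(0).round(4),rc[1],np.linalg.norm(bx[1]-bx[0]),np.linalg.norm(bx[2]-bx[1]),np.degrees(np.arctan2(e[1],e[0])))
m=(P[...,2]>.03)&(P[...,0]>.3)&(P[...,0]<.7)&(abs(P[...,1])<.4)
for n,(u,v) in[("bottle",(220,256)),("punch",(315,273)),("heel",(411,263))]:
    q=P[v-14:v+14,u-14:u+14].reshape(-1,3);q=q[q[:,2]>.015];print(n,q.min(0).round(3),q.max(0).round(3))
E
```

```text
Traceback (most recent call last):
ValueError: attempt to get argmax of an empty sequence
```

View pics/tz.png

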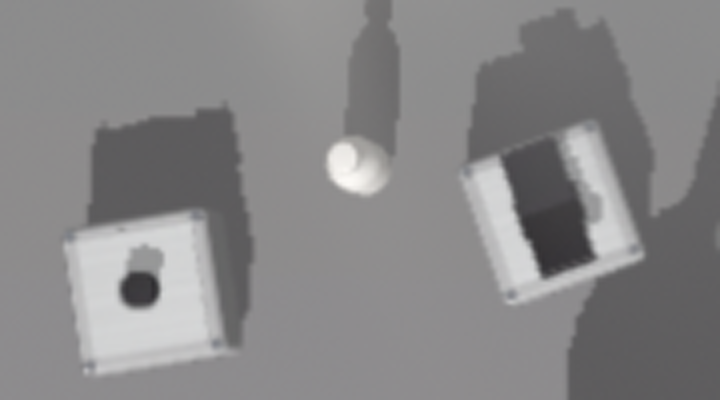

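View pics/sz.png

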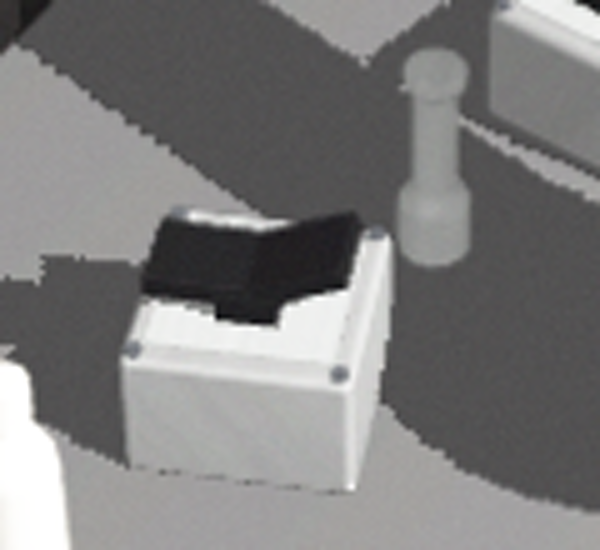

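The side zoom shows the rocker as a V. Its right half, nearer the robot, slopes up, so that end is raised. Next I'll check this with depth.

```bash
cat > m.py <<'E'
from h import *
t=load("top");s=load("side")
hsv=cv2.cvtColor(t["frame"],cv2.COLOR_RGB2HSV)
print([hsv[v,u] for u,v in [(268,268),(366,286),(464,246),(165,288)]])
dark=(hsv[...,2]<75).astype(np.uint8)
P=cloud(t)
dark&=(P[...,2]>.045)
for n,(u,v),z in[("rock",(268,268),.066),("key",(366,286),.064),("mush",(464,246),.076),("small",(165,288),.064)]:
    m=np.zeros_like(dark);m[v-26:v+26,u-26:u+26]=dark[v-26:v+26,u-26:u+26]
    k,l,st,ce=cv2.connectedComponentsWithStats(m)
    i=1+np.argmax(st[1:,4]);pts=np.argwhere(l==i)[:,::-1].astype(np.float32)
    rc=cv2.minAreaRect(pts);bx=plane(t,cv2.boxPoints(rc),z)
    print(n,st[i],ce[i].round(1),plane(t,[ce[i]],z).round(4),rc,"\n",bx.round(4))
    q=P[l==i];print(" depth med",np.median(q,0).round(4))
    if n=="rock":
        a=q[:,:2]-q[:,:2].mean(0);w,V=np.linalg.eigh(np.cov(a.T));d=V[:,1];d=d*np.sign(-d[0]);p=a@d
        print("axis",d,np.degrees(np.arctan2(d[1],d[0])),p.min(),p.max())
        for b in np.arange(-.035,.036,.01):
            k=abs(p-b)<.005
            if k.any():print(round(b,3),np.median(q[k],0).round(4))
for n,(u,v),z in[("rock",(268,268),.05),("key",(366,286),.05),("mush",(462,247),.05)]:
    m=np.zeros_like(dark);m[v-30:v+30,u-30:u+30]=1
    m=m&((P[...,2]>.043)&(P[...,2]<.1)).astype(np.uint8)
    k,l,st,ce=cv2.connectedComponentsWithStats(m);i=1+np.argmax(st[1:,4])
    rc=cv2.minAreaRect(np.argwhere(l==i)[:,::-1].astype(np.float32));bx=plane(t,cv2.boxPoints(rc),z)
    e=bx[1]-bx[0];print(n,bx.mean(0).round(4),rc[1],np.linalg.norm(bx[1]-bx[0]),np.linalg.norm(bx[2]-bx[1]),np.degrees(np.arctan2(e[1],e[0])))
for n,(u,v) in[("bottle",(220,256)),("punch",(315,273)),("heel",(411,263))]:
    q=P[v-12:v+12,u-12:u+12].reshape(-1,3);q=q[q[:,2]>.015];print(n,q.min(0).round(3),q.max(0).round(3))
E
python3 m.py
```

```text
[array([150,   8,  62], dtype=uint8), array([150,  11,  68], dtype=uint8), array([143,  17,  60], dtype=uint8), array([140,  12,  63], dtype=uint8)]
rock [260 265  18  18 212] [268.6 273.1] [[0.5258 0.0931 0.066 ]] ((268.5384826660156, 272.69232177734375), (18.434917449951172, 14.512594223022461), 78.69007110595703) 
 [[0.5417 0.1113 0.066 ]
 [0.5476 0.0829 0.066 ]
 [0.5116 0.0753 0.066 ]
 [0.5056 0.1037 0.066 ]]
 depth med [0.5259 0.0922 0.0704]
axis [-0.6264383  -0.77947101] -128.78783272757713 -0.02536806224879037 0.08614366436233784
-0.025 [0.5401 0.1105 0.0645]
-0.015 [0.5339 0.1034 0.0658]
-0.005 [0.5299 0.0943 0.0682]
0.005 [0.5198 0.0897 0.0736]
0.015 [0.5158 0.0818 0.0754]
key [359 278  15  15 186] [365.8 284.9] [[ 0.5036 -0.1014  0.064 ]] ((365.7567443847656, 284.95947265625), (13.645115852355957, 13.480716705322266), 9.462322235107422) 
 [[ 0.4923 -0.0857  0.064 ]
 [ 0.519  -0.0901  0.064 ]
 [ 0.5146 -0.1172  0.064 ]
 [ 0.4879 -0.1127  0.064 ]]
 depth med [ 0.5034 -0.1018  0.0634]
mush [456 237  18  18 248] [464.3 245. ] [[ 0.5844 -0.3001  0.076 ]] ((464.5, 245.5), (17.0, 
[... 221 characters left out ...]
064 ]] ((164.5, 286.5), (7.0, 7.0), 90.0) 
 [[0.504  0.3104 0.064 ]
 [0.5042 0.2961 0.064 ]
 [0.4901 0.2958 0.064 ]
 [0.4899 0.3102 0.064 ]]
 depth med [0.496  0.3029 0.064 ]
rock [0.5381 0.0965 0.05  ] (37.42086410522461, 37.59173583984375) 0.07627580601675124 0.07598679438723202 -69.52716086643984
key [ 0.5029 -0.1017  0.05  ] (36.6715202331543, 37.565948486328125) 0.07609831881526659 0.07469180779372153 -10.135191019690676
mush [ 0.5832 -0.2997  0.05  ] (37.51045608520508, 36.953369140625) 0.07834447385412072 0.07744604359463582 -68.07983112983533
bottle [0.477 0.02  0.016] [0.574 0.209 1.296]
punch [ 0.477 -0.013  0.016] [0.538 0.02  1.296]
heel [ 0.477 -0.214  0.015] [0.575 0.02  1.296]
```

Run:
```python
from workcell import monitor
import numpy as np
from scipy.spatial.transform import Rotation as R
s=monitor.read_state();M=R.from_rotvec(s["tcp_rot"]).as_matrix();print(M.round(3),s["tool_pos"])
print(np.degrees(np.arctan2(M[1,1],M[0,1])))
```

```text
[[-0.     0.272 -0.962]
 [ 0.002 -0.962 -0.272]
 [-1.    -0.002 -0.   ]] [ 0.18366481 -0.64888336  0.25206489]
-74.19757269188437
```

Request:
play_rows --deltas '[{"x": 20,"y": 50,"z": 0,"wz": 1,"fingers": 1},{"x": 45,"y": 100,"z": 0,"wz": 2,"fingers": 1},{"x": 67,"y": 150,"z": 0,"wz": 3,"fingers": 1},{"x": 90,"y": 200,"z": 0,"wz": 4,"fingers": 1},{"x": 112,"y": 250,"z": 0,"wz": 5,"fingers": 1},{"x": 135,"y": 300,"z": 0,"wz": 5,"fingers": 1},{"x": 157,"y": 350,"z": 0,"wz": 5,"fingers": 1},{"x": 180,"y": 400,"z": 0,"wz": 5,"fingers": 1},{"x": 202,"y": 450,"z": 0,"wz": 5,"fingers": 1},{"x": 225,"y": 500,"z": 0,"wz": 5,"fingers": 1},{"x": 247,"y": 550,"z": 0,"wz": 5,"fingers": 1},{"x": 270,"y": 600,"z": 0,"wz": 5,"fingers": 1},{"x": 292,"y": 650,"z": 0,"wz": 5,"fingers": 1},{"x": 315,"y": 700,"z": -20,"wz": 5,"fingers": 1},{"x": 332,"y": 737,"z": -50,"wz": 5,"fingers": 1},{"x": 332,"y": 737,"z": -90,"wz": 5,"fingers": 1},{"x": 332,"y": 737,"z": -120,"wz": 5,"fingers": 1},{"x": 332,"y": 737,"z": -120,"wz": 5,"fingers": 1},{"x": 332,"y": 737,"z": -120,"wz": 5,"fingers": 1}]' --grip_force 40

```text
schema error: expected keys wx, wy, wz, x, y, z, fingers
```

Request:
play_rows --deltas '[{"wx": 0,"wy": 0,"wz": 1,"x": 20,"y": 50,"z": 0,"fingers": 1},{"wx": 0,"wy": 0,"wz": 2,"x": 45,"y": 100,"z": 0,"fingers": 1},{"wx": 0,"wy": 0,"wz": 3,"x": 67,"y": 150,"z": 0,"fingers": 1},{"wx": 0,"wy": 0,"wz": 4,"x": 90,"y": 200,"z": 0,"fingers": 1},{"wx": 0,"wy": 0,"wz": 5,"x": 112,"y": 250,"z": 0,"fingers": 1},{"wx": 0,"wy": 0,"wz": 5,"x": 135,"y": 300,"z": 0,"fingers": 1},{"wx": 0,"wy": 0,"wz": 5,"x": 157,"y": 350,"z": 0,"fingers": 1},{"wx": 0,"wy": 0,"wz": 5,"x": 180,"y": 400,"z": 0,"fingers": 1},{"wx": 0,"wy": 0,"wz": 5,"x": 202,"y": 450,"z": 0,"fingers": 1},{"wx": 0,"wy": 0,"wz": 5,"x": 225,"y": 500,"z": 0,"fingers": 1},{"wx": 0,"wy": 0,"wz": 5,"x": 247,"y": 550,"z": 0,"fingers": 1},{"wx": 0,"wy": 0,"wz": 5,"x": 270,"y": 600,"z": 0,"fingers": 1},{"wx": 0,"wy": 0,"wz": 5,"x": 292,"y": 650,"z": 0,"fingers": 1},{"wx": 0,"wy": 0,"wz": 5,"x": 315,"y": 700,"z": -20,"fingers": 1},{"wx": 0,"wy": 0,"wz": 5,"x": 332,"y": 737,"z": -50,"fingers": 1},{"wx": 0,"wy": 0,"wz": 5,"x": 332,"y": 737,"z": -90,"fingers": 1},{"wx": 0,"wy": 0,"wz": 5,"x": 332,"y": 737,"z": -120,"fingers": 1},{"wx": 0,"wy": 0,"wz": 5,"x": 332,"y": 737,"z": -120,"fingers": 1},{"wx": 0,"wy": 0,"wz": 5,"x": 332,"y": 737,"z": -120,"fingers": 1}]' --grip_force 40

```text
time: 2.48
tool_pos: [0.5164, 0.0875, 0.1342]
tcp_rot: [2.025, 0.371, -2.023]
wrist_force: [0.5, 0.2, 0.8]
width: -0.001
```

```bash
cat > snap.py <<'E'
import sys,pickle,cv2,numpy as np
from workcell import monitor,eyes
tag,u0,u1,v0,v1=sys.argv[1],*map(int,sys.argv[2:6])
s=monitor.read_state();print({k:np.round(s[k],4) for k in("time","tool_pos","wrist_force","width")})
c=eyes.read_camera("side");pickle.dump(c,open("side.pkl","wb"))
f=600//max(1,(v1-v0));cv2.imwrite(f"pics/{tag}.png",cv2.resize(c["frame"][v0:v1,u0:u1],None,fx=f,fy=f,interpolation=cv2.INTER_CUBIC)[:,:,::-1])
E
python3 snap.py r1 240 390 230 350
```

```text
{'time': np.float64(2.475), 'tool_pos': array([0.5164, 0.0875, 0.1342]), 'wrist_force': array([0.5434, 0.249 , 0.8329]), 'width': np.float64(-0.001)}
```

View pics/r1.png

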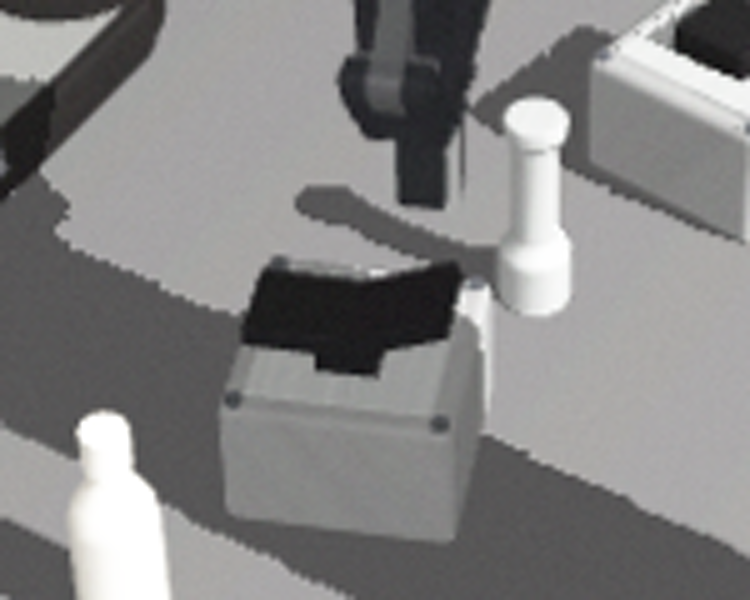

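The closed fingertips are over the raised half, clear of the punch and bottle, so I'll push down slowly.

Request:
play_rows --deltas '[{"wx": 0,"wy": 0,"wz": 0,"x": -1,"y": 0,"z": -15,"fingers": 1},{"wx": 0,"wy": 0,"wz": 0,"x": -1,"y": 0,"z": -30,"fingers": 1},{"wx": 0,"wy": 0,"wz": 0,"x": -1,"y": 0,"z": -36,"fingers": 1},{"wx": 0,"wy": 0,"wz": 0,"x": -1,"y": 0,"z": -40,"fingers": 1},{"wx": 0,"wy": 0,"wz": 0,"x": -1,"y": 0,"z": -44,"fingers": 1},{"wx": 0,"wy": 0,"wz": 0,"x": -1,"y": 0,"z": -44,"fingers": 1}]'

```text
time: 3.28
tool_pos: [0.5152, 0.0876, 0.0891]
tcp_rot: [2.024, 0.371, -2.023]
wrist_force: [-0.0, -0.1, -0.1]
width: 0.001
```

Request:
play_rows --deltas '[{"wx": 0,"wy": 0,"wz": 0,"x": 0,"y": 0,"z": -2,"fingers": 1},{"wx": 0,"wy": 0,"wz": 0,"x": 0,"y": 0,"z": -4,"fingers": 1},{"wx": 0,"wy": 0,"wz": 0,"x": 0,"y": 0,"z": -4,"fingers": 1}]'

```text
time: 3.65
tool_pos: [0.5152, 0.0875, 0.086]
tcp_rot: [2.024, 0.371, -2.023]
wrist_force: [-1.6, -0.5, 4.7]
width: -0.004
```

```bash
python3 snap.py r2 240 390 230 350
```

```text
{'time': np.float64(3.65), 'tool_pos': array([0.5152, 0.0875, 0.086 ]), 'wrist_force': array([-1.5904, -0.5475,  4.7474]), 'width': np.float64(-0.0042)}
```

View pics/r2.png

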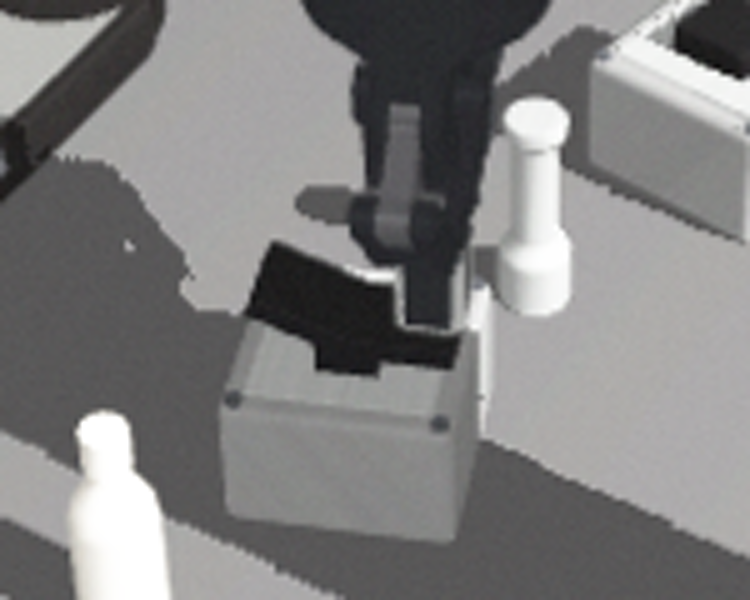

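The left half has risen and the right half is nearly level. I'll push a little further to reach the stop.

Request:
play_rows --deltas '[{"wx": 0,"wy": 0,"wz": 0,"x": 0,"y": 0,"z": -2,"fingers": 1},{"wx": 0,"wy": 0,"wz": 0,"x": 0,"y": 0,"z": -2,"fingers": 1}]'

```text
time: 3.95
tool_pos: [0.5152, 0.0875, 0.0857]
tcp_rot: [2.024, 0.371, -2.023]
wrist_force: [-7.2, -1.4, 17.3]
width: 0.003
```

The force rose to 17 N with only 0.3 mm more travel, so the rocker is on its stop. Next I'll lift high over the punch and go to the key.

Request:
play_rows --deltas '[{"wx": 0,"wy": 0,"wz": 0,"x": 0,"y": 0,"z": 40,"fingers": 1},{"wx": 0,"wy": 0,"wz": 0,"x": 0,"y": 0,"z": 85,"fingers": 1},{"wx": 0,"wy": 0,"wz": 0,"x": -3,"y": -45,"z": 90,"fingers": 1},{"wx": 0,"wy": 0,"wz": 0,"x": -6,"y": -95,"z": 90,"fingers": 1},{"wx": 0,"wy": 0,"wz": 0,"x": -9,"y": -145,"z": 90,"fingers": 1},{"wx": 0,"wy": 0,"wz": 0,"x": -12,"y": -189,"z": 90,"fingers": 1},{"wx": 0,"wy": 0,"wz": 0,"x": -12,"y": -189,"z": 50,"fingers": 1},{"wx": 0,"wy": 0,"wz": 0,"x": -12,"y": -189,"z": 25,"fingers": 1},{"wx": 0,"wy": 0,"wz": 0,"x": -12,"y": -189,"z": 25,"fingers": 1}]'

```text
time: 5.08
tool_pos: [0.5008, -0.1012, 0.1059]
tcp_rot: [2.02, 0.373, -2.029]
wrist_force: [-0.1, 0.7, 0.7]
width: -0.001
```

```bash
python3 snap.py k1 280 430 190 310
```

```text
{'time': np.float64(5.075), 'tool_pos': array([ 0.5008, -0.1012,  0.1059]), 'wrist_force': array([-0.1145,  0.7091,  0.6803]), 'width': np.float64(-0.0014)}
```

View pics/k1.png

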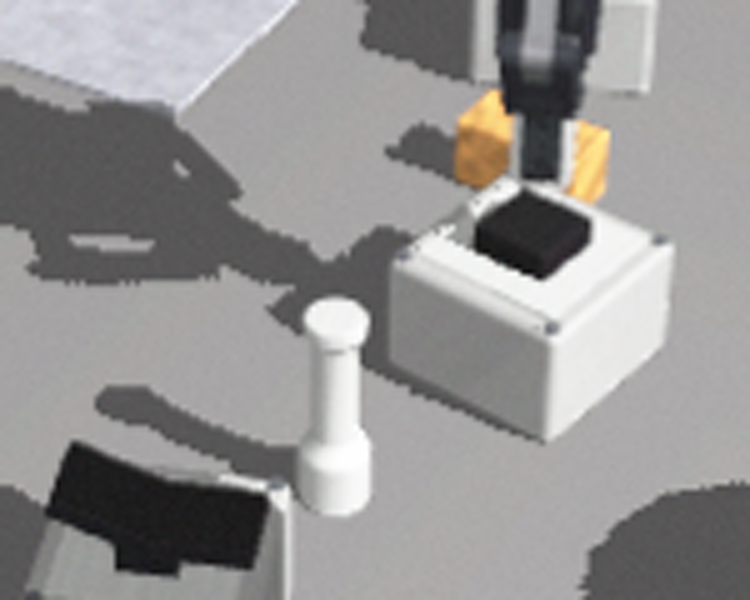

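The rocker stays over, with its near half level, and the tip is above the key. I'll press now.

Request:
play_rows --deltas '[{"wx": 0,"wy": 0,"wz": 0,"x": 2,"y": 0,"z": -12,"fingers": 1},{"wx": 0,"wy": 0,"wz": 0,"x": 2,"y": 0,"z": -20,"fingers": 1},{"wx": 0,"wy": 0,"wz": 0,"x": 2,"y": 0,"z": -24,"fingers": 1},{"wx": 0,"wy": 0,"wz": 0,"x": 2,"y": 0,"z": -28,"fingers": 1},{"wx": 0,"wy": 0,"wz": 0,"x": 2,"y": 0,"z": -28,"fingers": 1}]'

```text
time: 5.75
tool_pos: [0.5049, -0.1015, 0.0802]
tcp_rot: [2.024, 0.371, -2.023]
wrist_force: [0.1, -0.3, 0.0]
width: -0.0
```

Request:
play_rows --deltas '[{"wx": 0,"wy": 0,"wz": 0,"x": 0,"y": 0,"z": -2,"fingers": 1},{"wx": 0,"wy": 0,"wz": 0,"x": 0,"y": 0,"z": -2,"fingers": 1}]'

```text
time: 6.0
tool_pos: [0.5051, -0.1016, 0.0784]
tcp_rot: [2.024, 0.371, -2.023]
wrist_force: [-0.4, 0.4, 1.0]
width: -0.001
```

Request:
play_rows --deltas '[{"wx": 0,"wy": 0,"wz": 0,"x": 0,"y": 0,"z": -2,"fingers": 1},{"wx": 0,"wy": 0,"wz": 0,"x": 0,"y": 0,"z": -2,"fingers": 1}]'

```text
time: 6.25
tool_pos: [0.5052, -0.1016, 0.078]
tcp_rot: [2.024, 0.371, -2.023]
wrist_force: [-5.0, 0.8, 11.5]
width: 0.004
```

```bash
python3 snap.py k2 280 430 190 310
```

```text
{'time': np.float64(6.25), 'tool_pos': array([ 0.5052, -0.1016,  0.078 ]), 'wrist_force': array([-5.0278,  0.822 , 11.4935]), 'width': np.float64(0.0036)}
```

View pics/k2.png

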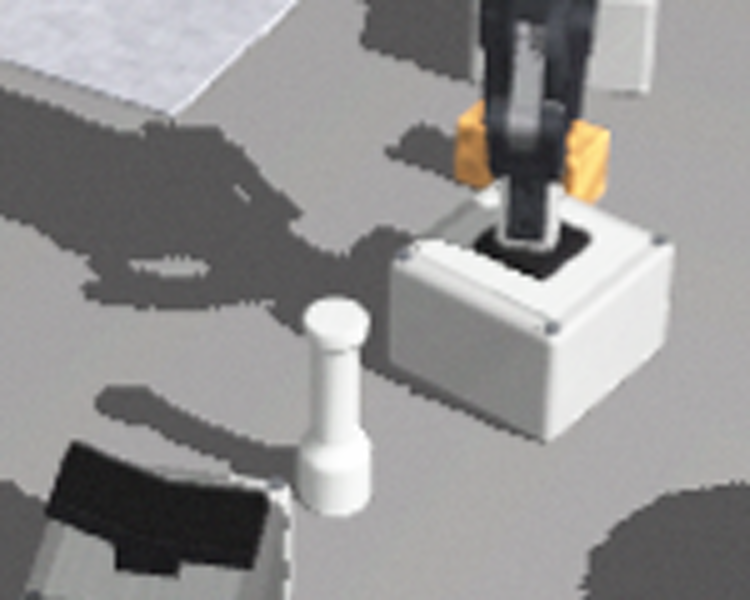

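The key is level at 6 mm proud, with the tip at 56 mm and the force rising sharply, so it is on its stop. I'll add one firm mm, lift, and go above the mushroom.

Request:
play_rows --deltas '[{"wx": 0,"wy": 0,"wz": 0,"x": 0,"y": 0,"z": -1,"fingers": 1},{"wx": 0,"wy": 0,"wz": 0,"x": 0,"y": 0,"z": -1,"fingers": 1},{"wx": 0,"wy": 0,"wz": 0,"x": 0,"y": 0,"z": 40,"fingers": 1},{"wx": 0,"wy": 0,"wz": 0,"x": 0,"y": 0,"z": 85,"fingers": 1},{"wx": 0,"wy": 0,"wz": 0,"x": 20,"y": -50,"z": 90,"fingers": 1},{"wx": 0,"wy": 0,"wz": 0,"x": 40,"y": -100,"z": 90,"fingers": 1},{"wx": 0,"wy": 0,"wz": 0,"x": 60,"y": -150,"z": 90,"fingers": 1},{"wx": 0,"wy": 0,"wz": 0,"x": 79,"y": -198,"z": 90,"fingers": 1},{"wx": 0,"wy": 0,"wz": 0,"x": 79,"y": -198,"z": 60,"fingers": 1},{"wx": 0,"wy": 0,"wz": 0,"x": 79,"y": -198,"z": 40,"fingers": 1},{"wx": 0,"wy": 0,"wz": 0,"x": 79,"y": -198,"z": 40,"fingers": 1}]'

```text
time: 7.68
tool_pos: [0.5816, -0.2979, 0.1131]
tcp_rot: [2.02, 0.376, -2.03]
wrist_force: [-0.6, 0.1, 1.1]
width: -0.001
```

```bash
python3 snap.py s1 300 450 130 280
```

```text
{'time': np.float64(7.675), 'tool_pos': array([ 0.5816, -0.2979,  0.1131]), 'wrist_force': array([-0.5703,  0.0837,  1.0673]), 'width': np.float64(-0.0006)}
```

View pics/s1.png

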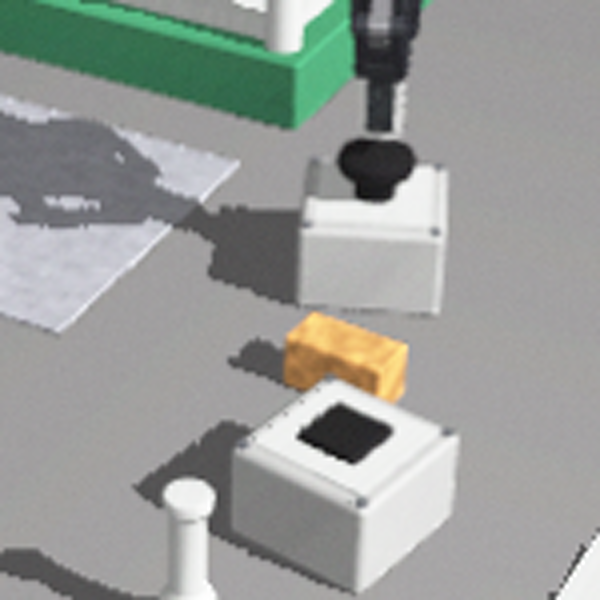

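The key stays down, and the tip is centred over the mushroom. I'll press and hold it.

Request:
play_rows --deltas '[{"wx": 0,"wy": 0,"wz": 0,"x": 1,"y": -1,"z": -8,"fingers": 1},{"wx": 0,"wy": 0,"wz": 0,"x": 1,"y": -1,"z": -14,"fingers": 1},{"wx": 0,"wy": 0,"wz": 0,"x": 1,"y": -1,"z": -18,"fingers": 1},{"wx": 0,"wy": 0,"wz": 0,"x": 1,"y": -1,"z": -22,"fingers": 1},{"wx": 0,"wy": 0,"wz": 0,"x": 1,"y": -1,"z": -22,"fingers": 1},{"wx": 0,"wy": 0,"wz": 0,"x": 1,"y": -1,"z": -22,"fingers": 1}]'

```text
time: 8.48
tool_pos: [0.5851, -0.3004, 0.0949]
tcp_rot: [2.024, 0.371, -2.023]
wrist_force: [-0.7, 2.3, 4.5]
width: -0.002
```

Request:
play_rows --deltas '[{"wx": 0,"wy": 0,"wz": 0,"x": 0,"y": 0,"z": -3,"fingers": 1},{"wx": 0,"wy": 0,"wz": 0,"x": 0,"y": 0,"z": -5,"fingers": 1},{"wx": 0,"wy": 0,"wz": 0,"x": 0,"y": 0,"z": -5,"fingers": 1},{"wx": 0,"wy": 0,"wz": 0,"x": 0,"y": 0,"z": -5,"fingers": 1}]'

```text
time: 8.98
tool_pos: [0.5852, -0.3004, 0.0919]
tcp_rot: [2.024, 0.371, -2.023]
wrist_force: [-5.4, 4.5, 14.1]
width: -0.001
```

Request:
play_rows --deltas '[{"wx": 0,"wy": 0,"wz": 0,"x": 0,"y": 0,"z": -1,"fingers": 1},{"wx": 0,"wy": 0,"wz": 0,"x": 0,"y": 0,"z": -1,"fingers": 1},{"wx": 0,"wy": 0,"wz": 0,"x": 0,"y": 0,"z": -1,"fingers": 1},{"wx": 0,"wy": 0,"wz": 0,"x": 0,"y": 0,"z": -1,"fingers": 1}]'

```text
time: 9.48
tool_pos: [0.5852, -0.3005, 0.0919]
tcp_rot: [2.024, 0.371, -2.022]
wrist_force: [-5.7, 5.5, 18.7]
width: -0.002
```

```bash
python3 snap.py s2 150 450 130 400
python3 - <<'E'
from workcell import eyes
from h import *
c=eyes.read_camera("top");cv2.imwrite("pics/t2.png",c["frame"][:,:,::-1])
E
```

```text
{'time': np.float64(9.475), 'tool_pos': array([ 0.5852, -0.3005,  0.0919]), 'wrist_force': array([-5.7354,  5.5137, 18.7197]), 'width': np.float64(-0.002)}
```

View pics/s2.png

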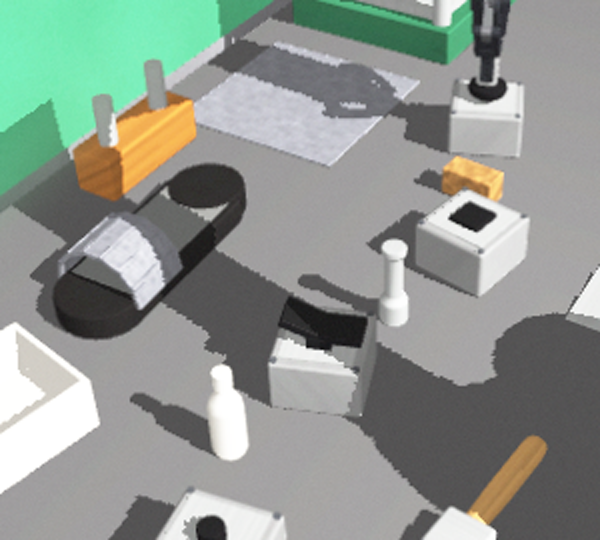

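View pics/t2.png

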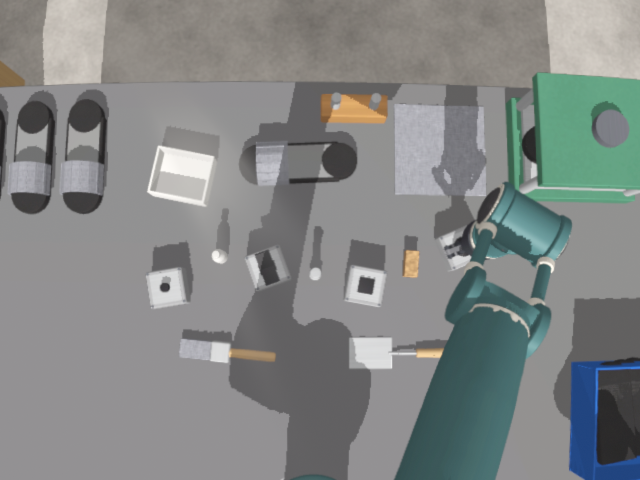

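The rocker is over, the key is down, and the mushroom is held against its stop: 18.7 N, with no movement over the last mm. Bottle (220,256), punch (315,273) and heel (411,263) are where they were.

```bash
python3 -c "
from workcell import finish_job;print(finish_job())"
```

```text
the job is handed in; nothing more can be done
None
```

I ran the sole press in the order asked and handed the job in at about 9.5 s, with the closed fingertips still holding the mushroom button down.

| Control | Fingertip height at the stop | Push | Last picture |
|---|---|---|---|
| Rocker | about 64 mm | 17 N | stays over |
| Square key | 56 mm | 11.5 N, plus one further mm | stays down |
| Mushroom button | about 70 mm | 18.7 N, steady | held down |

- **Other objects:** the small button was not touched. The bottle, punch, heel, tub, slipper and brush look unmoved. So does the spatula, though the arm covers the end of its handle in the top view.
- **Readings to note:** near the end of the key's travel the force briefly read about 0–1 N before rising sharply at the stop, and the later picture confirmed the key was down. No check failed.

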